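# Lift a freshly glued trivet out of its clamp jig with a spatula

### The job

Swing the jig's clamp lever right open, then slide the spatula's blade under the freshly glued trivet, lift it out of the jig and set it centred and square across the rails of the open rack, using only the spatula: the glue is tacky, so the gripper must not touch the trivet. Leave the lever open, draw the spatula out and lay it flat on the counter clear of the rack, and leave the other things on the counter where they are.

Things in the scene. Friction and masses are not known exactly. Their poses are not given: they have to be found in the camera images.
- trivet: Cork-faced plywood trivet, a flat plate 100 (its x) x 120 (its y) x 9 mm thick, about 90 g, origin at the centre of its underside, z up. It starts in the jig, lying loose across the two rails at jig_seat, within 2 mm and 0.03 rad of square with the jig.
- spatula: Cranked steel spatula, 200 mm long, 150 g, lying flat on the counter, stable. Origin: centre of the blade's underside; x points from handle to front edge. Blade 110 (x -55 to 55) x 64 x 2.5 mm; from x = -48 a 20 mm wide neck slopes back and up to z = 45 at x = -76. Black bar handle 22 mm wide (y), z 37 to 63, x -70 to -145 mm.
- spatula_grip (a point): Point in the middle of the handle's section, x = -100, z = 50 mm in the spatula's frame; take the handle here across its 22 mm width.
- spatula_tip (a point): Middle of the blade's front edge, x = 55, z = 1 mm in the spatula's frame.
- jig: Fixed clamp jig, left or right; origin under the middle between its rails, x from open front (robot side) to back. Base plate 130 x 175 mm (y -75 to 100), top z = 6; two rails along x, 124 long, 12 wide, at y = +-48, tops z = 26 mm. Tunnel between them 84 wide, z 6 to 26, open at both ends. Back stop on the rails: front face x = 56, top z = 31. Lever post at x 0, y 85.
- jig_seat (a point): Point between the jig's rails at x = 0, y = 0, z = 26 mm: where the centre of the trivet's underside lies at the start (up to 2 mm off).
- clamp_lever (a joint): Angle of the jig's clamp lever, a level steel arm 16 x 88 mm, z 38 to 46, turning on the upright post, opening clockwise seen from above. 0 = shut: points along the jig's -y over the trivet, 2 mm above it; 1.57: along the jig's -x, beside the trivet; stop at 1.75 (fully open). Starts at 0 to 0.2. No spring: stays where left; about 1 N at the knob moves it.
- lever_hinge (a point): On the lever's vertical axis at arm height, 41 mm above the counter; x = 0, y = 85 mm in the jig's frame.
- lever_knob (a point): Top centre of the upright black knob on the lever's end, 81 mm above the counter and 80 mm from the axis; the knob is a round pin of 16 mm diameter standing 35 mm above the arm (46 to 81 mm over the counter).
- rack: Fixed open rack on the other side, no lever or stop; origin at its underside centre, x from front (robot side) to back. Two steel rails along x, 124 mm long, 12 wide, at y = +-48, tops at z = 32 mm; tunnel between them 84 mm wide, open at both ends, clear above z = 6 mm (two cross bars 6 mm high, 150 mm long in y, lie on the counter).
- rack_seat (a point): Point between the rack's rails at x = 0, y = 0, z = 32 mm: where the centre of the trivet's underside must lie, trivet x along rack x.
- tin: Bystander: round aluminium tin, 76 mm across, 56 mm tall, origin at the centre of its underside.
- pliers: Bystander: chrome pliers, 180 mm long, 14 mm thick, lying flat; origin near the middle of their underside.
- ashtray: Bystander: white ceramic ashtray holding screws, 110 mm across, 30 mm tall; origin at the underside centre.

How it is judged (in metres and radians):
On the way, in this order (a step that is already met when the one before it is completed fails the run):
1. the clamp lever is swung open past 1.4 rad (value of joint clamp_lever above 1.4 rad), for 0.2 s.
2. the trivet is carried on the spatula, more than 12 mm above the jig's rails (z of trivet in the frame of jig above 0.038 m and contact force between spatula and trivet above 0.2 N), for 0.2 s.
At the end, for the whole second after the job is handed in: Trivet level and at rest on the rack's rails, centre within 15 mm of rack_seat in the rack's x and y, square within 0.15 rad; lever open past 1.4 rad; spatula flat and still on the counter, touching neither trivet nor rack, blade centre over 110 mm from the trivet's centre (x of trivet in the frame of rack_seat between -0.015 and 0.015 m and y of trivet in the frame of rack_seat between -0.015 and 0.015 m and z of trivet in the frame of rack_seat between -0.004 and 0.004 m and angle between the x axis of trivet and the x axis of rack, either way round below 0.15 rad and angle between trivet's own z axis and vertical below 0.06 rad and linear speed of each of trivet, spatula below 0.02 m/s and contact force between trivet and rack above 0.2 N and contact force between trivet and spatula below 0.05 N and horizontal distance between trivet and spatula above 0.11 m and height (world z) of spatula below 0.006 m and angle between spatula's own z axis and vertical below 0.08 rad and contact force between spatula and rack below 0.05 N and value of joint clamp_lever above 1.4 rad).
It fails at once if the fingers or the arm touch the trivet (over 0.5 N) (contact force between any of the fingers, the arm and trivet above 0.5 N).
It fails at once if the trivet is tipped more than 0.5 rad or falls off its supports (below 15 mm) (angle between trivet's own z axis and vertical above 0.5 rad or height (world z) of trivet below 0.015 m).
It fails at once if a bystander is moved more than 30 mm (distance of any of tin, pliers, ashtray from where it was at the start of the episode above 0.03 m).
It also fails if it takes over 69 s, if anything falls off the work surface, if the arm or the gripper's body presses on something with over 40 N, if the wrist force passes 120 N, or if a joint passes its speed limit or range.

### The arm

A 6-joint arm with a two-finger parallel gripper is mounted at the origin on the work surface. World frame = base frame: x ahead of the robot, y to its left, z up, the work surface at z = 0. Lengths are in mm, angles in rad, forces in N, time in s.
With the tool pointing down it reaches from about 375 to 925 mm from the base axis. Payload 5.7 kg.
Tool frame: the origin (TCP) lies at the very end of the fingers, on their centre line; the grasp point (between the pads) lies 19 mm behind it; z points along the fingers, y is the line along which they close (so a half turn about z gives the same grasp; the last joint's range is limited). The gripper opens to 88 mm and grips with 3 to 60 N. Pads are 20 mm wide; open, the fingers measure 115 mm over their backs; the gripper's body (75 mm by 178 mm) begins 61 mm behind the grasp point.
Start: joints at [1.033, 0.359, 1.51, -0, 1.272, -0.115], TCP at [246.178, 547.137, 222.623] pointing down, gripper open.
Joint ranges: [-2.97, 2.97], [-1.01, 2.36], [0.21, 2.38], [-0.96, 4.11], [0.2, 2.71], [-2.98, 2.98]. Speed limits (rad/s): [2.39, 2.39, 3.14, 3.14, 3.14, 3.14].

### API

Orientations are given as a unit quaternion [x, y, z, w].
In Python, from rig import monitor, cams, ticket gives the robot as it stands.
- The arm moves only by the tool apply_moves, never from a script. Its argument "targets" is a list of rows, each an object with "slide": the shift along the world's x, y, z each as a share of 0.5 m, from -1 to 1, a list of three; "twist": the turn about the world's z as a share of 180 degrees, from -1 to 1; "claw": the opening, from 0 (shut) to 1 (fully open). In form: [{"slide": [tx, ty, tz], "twist": twist, "claw": claw}, ...]. A call has 1 to 20 rows; each row shifts and turns the commanded pose from where the row before left it; what a row does not reach is not made up. A row lasts 1/8 s, in which the tool goes at most 62.5 mm and 10.7 degrees, less where a joint would pass 70% of its speed; a pose out of reach is approached as far as the arm can. A call with a number of a shift or a turn outside -1 to 1 is refused whole. A call with a gripper value outside its range is refused whole. The fingers move at their own pace and stop on an object; the grip force is fixed at half the most. Time passes only in rows, so rows that do not move let the fingers close. It gives the time, the measured TCP pose, the force, the opening and the grip force at its end, in the units of the state.
- monitor.read_state(): the state, without advancing time (a new reading comes with each control period).
- cams.capture(name): name is "scene" or "top" or "wrist"; returns a dict with "image" (480x640x3 uint8, red, green, blue), "K" (3x3 intrinsics, pixels), "k1" (the pictures are not rectified: a ray, as slopes to the right and down, at radius r is drawn at 1 + k1 r^2 times it, then the intrinsics apply), "world_from_camera" (4x4, takes a point from camera to world coordinates); the wrist camera has in their place "T_tool_cam" (4x4, takes a point from camera to tool coordinates, whose origin is the TCP and whose axes are the flange's). Camera axes: x right, y down, z forward; pixel columns grow to the right and rows downward; lengths in mm; the calibration is good to about 2 mm. A picture is of the moment at which its call begins: read the wrist's pose just before it. There is no depth.
- ticket.hand_in(): hands the job in; it is judged then, once.
The state is a dict: "time": time; "joints": joint angles; "joint_velocities": joint speeds; "tau": joint torques, N m; "position": TCP position; "eef_rot": TCP orientation; "force": force on the tool from outside, world axes, zero at the start; "ft_torque": the same for the moment, N m; "finger_gap": finger opening in mm; "gripper_force": force on a finger pad.
Only numpy, scipy, OpenCV 4.12 (cv2) and the standard library are available. Lean on these libraries where they do the work, as an engineer would, in place of code of your own. Each camera call takes 0.05 s, during which the arm holds its last target. There are 200 camera calls.

## Working session

There is one attempt and no reset: what is moved stays moved. The work goes in short steps, Python scripts to look and compute and a tool call to move; the robot and the scene stay as the last step left them, time stands still between calls to the robot, and variables do not carry over. Pictures are saved under pics/ and viewed, at most 10 in all, crops included, and the job is handed in when it is done.

Besides the shell and the picture viewer there is one more tool, called after ">>>" as name(argument=value, ...) on one line, values as JSON. apply_moves: Moves the arm, as the interface text tells. Shift numbers are shares of 0.5 m and turn numbers shares of 180 degrees, none past 1 either way. Its arguments: {"type":"object","properties":{"targets":{"type":"array","items":{"type":"object","properties":{"slide":{"type":"array","items":{"type":"number"}},"twist":{"type":"number"},"claw":{"type":"number"}}}}},"required":["targets"]}

```bash
mkdir -p pics; cat > h.py <<'E'
import numpy as np, cv2
from rig import monitor, cams, ticket
def cap(n,f=None):
    c=cams.capture(n)
    if f: cv2.imwrite('pics/'+f,cv2.cvtColor(c['image'],cv2.COLOR_RGB2BGR))
    return c
def ray(c,uv,W=None):
    K=c['K'];uv=np.atleast_2d(np.array(uv,float))
    d=np.array([(uv[:,0]-K[0][2])/K[0][0],(uv[:,1]-K[1][2])/K[1][1]]).T
    s=d.copy()
    for _ in range(20): s=d/(1+c['k1']*(s**2).sum(1,keepdims=True))
    W=np.array(c['world_from_camera'] if W is None else W)
    return W[:3,3],np.c_[s,np.ones(len(s))]@W[:3,:3].T
def onz(c,uv,z,W=None):
    o,d=ray(c,uv,W); return o+d*((z-o[2])/d[:,2])[:,None]
E
python3 - <<'E'
from h import *
import pickle
s=monitor.read_state();print(s['position'],s['eef_rot'],s['time'])
D={n:cap(n,n+'0.png') for n in('top','scene')}
pickle.dump(D,open('d0.pkl','wb'))
for n in D: print(n,D[n]['K'],D[n]['k1'],np.round(D[n]['world_from_camera'],3))
E
```

```text
[245.84705715 546.57121353 221.82808597] [ 2.09825109e-01  9.77738515e-01 -8.61090910e-04 -2.78123383e-04] 0.0
top [[442.24884833   0.         315.1841123 ]
 [  0.         442.24884833 235.78799723]
 [  0.           0.           1.        ]] -0.010913717842798073 [[ 1.500000e-02 -9.930000e-01  1.180000e-01  4.725650e+02]
 [-1.000000e+00 -1.600000e-02 -6.000000e-03 -2.883000e+00]
 [ 8.000000e-03 -1.180000e-01 -9.930000e-01  1.089712e+03]
 [ 0.000000e+00  0.000000e+00  0.000000e+00  1.000000e+00]]
scene [[500.85482879   0.         316.57711351]
 [  0.         500.85482879 242.04397523]
 [  0.           0.           1.        ]] 0.025937354196254352 [[-6.580000e-01  5.130000e-01 -5.510000e-01  1.366721e+03]
 [ 7.520000e-01  4.340000e-01 -4.960000e-01  7.218720e+02]
 [-1.500000e-02 -7.410000e-01 -6.720000e-01  1.013361e+03]
 [ 0.000000e+00  0.000000e+00  0.000000e+00  1.000000e+00]]
```

View pics/top0.png

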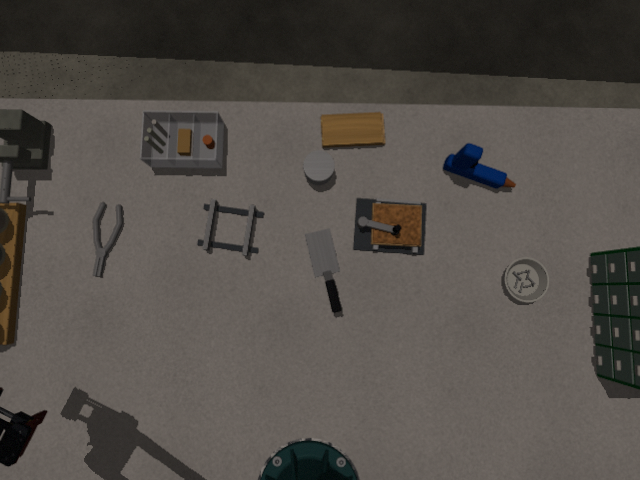

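View pics/scene0.png

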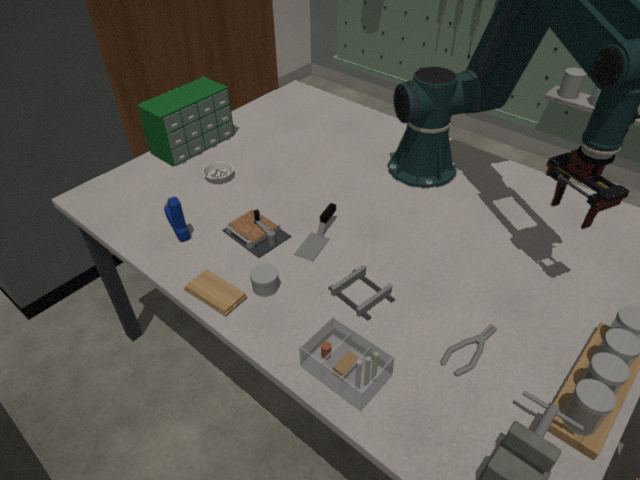

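The top view shows the jig with the trivet at about (396,226), lever post (364,223), knob (397,230), the rack at (230,230), and the spatula with blade (322,252) and handle (334,297). The tin is at (320,168), pliers (107,240) and ashtray (526,280).

```bash
python3 - <<'E'
from h import *
import pickle
c=pickle.load(open('d0.pkl','rb'))['top'];im=c['image']
cr=cv2.resize(im[190:320,190:430],None,fx=3.3,fy=3.3,interpolation=cv2.INTER_CUBIC)
cv2.imwrite('pics/crop0.png',cv2.cvtColor(cr,cv2.COLOR_RGB2BGR))
hsv=cv2.cvtColor(im,cv2.COLOR_RGB2HSV).astype(int)
H,S,V=hsv[...,0],hsv[...,1],hsv[...,2]
def blob(name,m,box,z):
    x0,y0,x1,y1=box;M=np.zeros(m.shape,np.uint8);M[y0:y1,x0:x1]=m[y0:y1,x0:x1]
    n,l,st,ce=cv2.connectedComponentsWithStats(M);k=1+st[1:,4].argmax()
    p=np.argwhere(l==k)[:,::-1];P=onz(c,p,z)
    r=cv2.minAreaRect(P[:,:2].astype(np.float32))
    print(name,len(p),'centroid',P.mean(0).round(1),'rect',np.round(r[0],1),np.round(r[1],1),round(r[2],1)); return P
blob('trivet',(S>100)&(H<20)&(V>60),(350,190,430,260),35)
blob('jigbase',(V<75)|((S>100)&(H<20)&(V>60)),(345,190,430,260),6)
blob('handle',V<50,(315,270,350,320),63)
bg=np.median(im[260:300,400:480].reshape(-1,3),0);print('bg',bg,'blade',im[250,322],'rail',im[230,209],'tin',im[168,320])
for n,uv,z in [('post',(364,223),46),('knob',(397,230),81),('tin',(320,168),56),('ash',(526,280),30),('pliers',(107,240),7),('bladefront',(318,231),2)]: print(n,onz(c,uv,z).round(1))
E
```

```text
trivet 1780 centroid [ 630.5 -207.2   35. ] rect [ 629.2 -204.1] [120.8 100.6] 88.2
jigbase 3395 centroid [ 627.1 -194.9    6. ] rect [ 627.6 -193.6] [176.2 133.7] 86.4
handle 326 centroid [455.2 -52.3  63. ] rect [455.2 -52.4] [79.7 22.8] 14.7
bg [103.  96.  91.] blade [88 85 84] rail [80 78 76] tin [103 101  99]
post [[ 629. -125.   46.]]
knob [[ 608.7 -197.1   81. ]]
tin [[759.1 -18.   56. ]]
ash [[ 499.6 -516.5   30. ]]
pliers [[582.4 502.7   7. ]]
bladefront [[613.7 -16.    2. ]]
```

View pics/crop0.png

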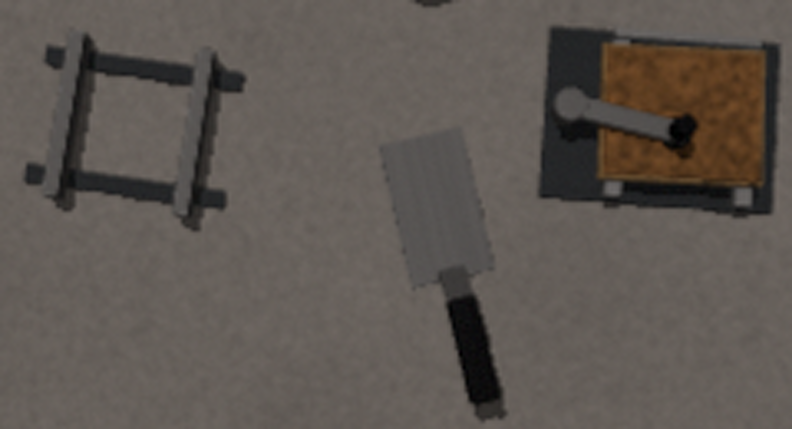

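The crop (3.3x, offset (190,190)) shows the blade corners at about (380,147), (462,128), (494,268) and (413,288). The rack's rail tops run (76,36)→(55,196) and (207,52)→(186,213), the lever post is at (571,104) and the knob at (684,128).

```bash
python3 - <<'E'
from h import *
import pickle
D=pickle.load(open('d0.pkl','rb'));c=D['top']
f=lambda p,z:onz(c,190+(np.array(p,float)+.5)/3.3-.5,z)[:,:2]
a=lambda v:round(float(np.degrees(np.arctan2(v[1],v[0]))),1)
b=f([(380,147),(462,128),(494,268),(413,288)],2.5)
print('blade',b.mean(0).round(1),'yaw',a(b[0]+b[1]-b[2]-b[3]),np.linalg.norm((b[0]+b[1]-b[2]-b[3])/2).round(1))
r=f([(76,36),(207,52),(55,196),(186,213)],32)
print('rack',r.mean(0).round(1),'yaw',a(r[0]+r[1]-r[2]-r[3]),'across',a(r[0]+r[2]-r[1]-r[3]),np.linalg.norm((r[0]+r[1]-r[2]-r[3])/2),np.linalg.norm((r[0]+r[2]-r[1]-r[3])/2))
j=f([(552,27),(778,43),(772,213),(541,197)],6)
print('jig',j.round(1).tolist(),'yaw',a(j[0]+j[1]-j[2]-j[3]),'across',a(j[0]+j[3]-j[1]-j[2]),'mid',j.mean(0).round(1))
t=f([(603,43),(766,48),(763,185),(599,180)],35)
print('triv',t.mean(0).round(1),'yaw',a(t[0]+t[1]-t[2]-t[3]),'across',a(t[0]+t[3]-t[1]-t[2]))
print('post',f([(571,104)],46),'knob',f([(684,128)],81))
# scene check
c=D['scene'];im=c['image'];hsv=cv2.cvtColor(im,cv2.COLOR_RGB2HSV).astype(int)
H,S,V=hsv[...,0],hsv[...,1],hsv[...,2]
M=np.zeros(V.shape,np.uint8);M[195:245,320:345]=(V<45)[195:245,320:345]
k,l,st,ce=cv2.connectedComponentsWithStats(M);i=1+st[1:,4].argmax();print('handle sc z50',onz(c,ce[i],50).round(1),st[i])
M=np.zeros(V.shape,np.uint8);M[195:255,215:295]=((S>100)&(H<20)&(V>60))[195:255,215:295]
p=np.argwhere(M)[:,::-1];P=onz(c,p,35)[:,:2].astype(np.float32);print('triv sc',cv2.minAreaRect(P))
cr=cv2.resize(im[180:330,210:410],None,fx=4,fy=4,interpolation=cv2.INTER_CUBIC)
cv2.imwrite('pics/crop1.png',cv2.cvtColor(cr,cv2.COLOR_RGB2BGR))
E
```

```text
blade [560.4 -27. ] yaw 13.8 107.9
rack [615.8 198.2] yaw -5.2 across 83.7 119.06796132759501 96.70951098809537
jig [[698.2, -111.9], [688.8, -283.1], [559.8, -276.7], [569.1, -104.2]] yaw -3.1 across 86.9 mid [ 629. -194.]
triv [ 629.3 -205. ] yaw -1.8 across 89.2
post [[ 633.38612009 -121.84216113]] knob [[ 612.32887821 -196.92532451]]
handle sc z50 [[455.3 -50.3  50. ]] [320 204  16  19 167]
triv sc ((632.5521240234375, -199.89358520507812), (116.0427474975586, 97.84822082519531), 87.50798797607422)
```

View pics/crop1.png

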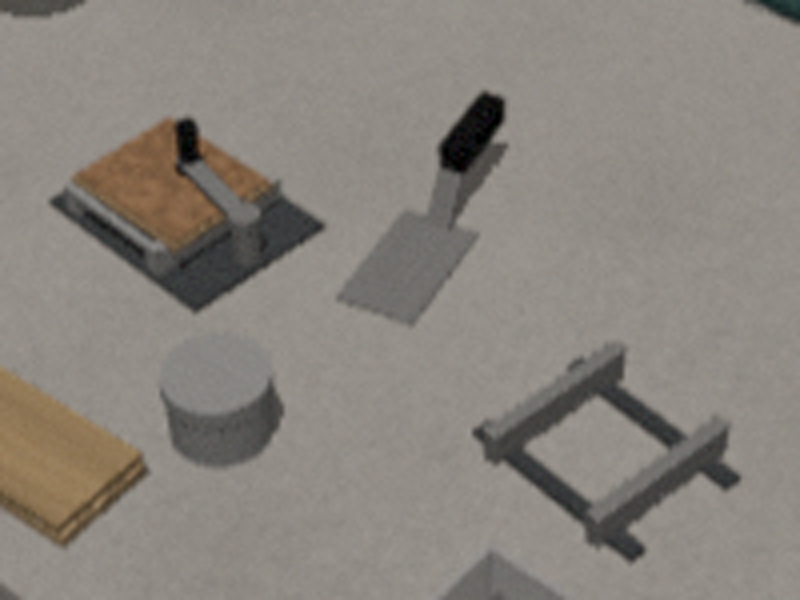

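The enlarged scene view agrees: knob at about (187,130) over the trivet, lever nearly shut, handle at about (472,132), and both rack rails clear. Moving above the knob now.

>>> apply_moves(targets=[{"slide": [0.0458,-0.093,0],"twist": -0.0282,"claw": 0.4},{"slide": [0.0458,-0.093,0],"twist": -0.0282,"claw": 0.4},{"slide": [0.0458,-0.093,0],"twist": -0.0282,"claw": 0.4},{"slide": [0.0458,-0.093,0],"twist": -0.0282,"claw": 0.4},{"slide": [0.0458,-0.093,0],"twist": -0.0282,"claw": 0.4},{"slide": [0.0458,-0.093,0],"twist": -0.0282,"claw": 0.4},{"slide": [0.0458,-0.093,0],"twist": -0.0282,"claw": 0.4},{"slide": [0.0458,-0.093,0],"twist": -0.0282,"claw": 0.4},{"slide": [0.0458,-0.093,0],"twist": -0.0282,"claw": 0.4},{"slide": [0.0458,-0.093,0],"twist": -0.0282,"claw": 0.4},{"slide": [0.0458,-0.093,0],"twist": -0.0282,"claw": 0.4},{"slide": [0.0458,-0.093,0],"twist": -0.0282,"claw": 0.4},{"slide": [0.0458,-0.093,0],"twist": -0.0282,"claw": 0.4},{"slide": [0.0458,-0.093,0],"twist": -0.0282,"claw": 0.4},{"slide": [0.0458,-0.093,0],"twist": -0.0282,"claw": 0.4},{"slide": [0.0458,-0.093,0],"twist": -0.0282,"claw": 0.4},{"slide": [0,0,0],"twist": 0,"claw": 0.4}])

```text
time: 2.22
position: [613.7, -200.4, 221.8]
eef_rot: [0.797, 0.604, -0.0, 0.0]
force: [-0.6, 1.2, -0.2]
finger_gap: 35.3
gripper_force: 0.0
```

```bash
cat >> h.py <<'E'
from scipy.spatial.transform import Rotation as Ro
def wcap(f=None):
    s=monitor.read_state();c=cap('wrist',f)
    T=np.eye(4);T[:3,:3]=Ro.from_quat(s['eef_rot']).as_matrix();T[:3,3]=s['position']
    c['world_from_camera']=T@np.array(c['T_tool_cam']);return c
E
python3 - <<'E'
from h import *
import pickle
c=wcap('w1.png');pickle.dump(c,open('w1.pkl','wb'));print(np.round(c['world_from_camera'],2))
E
```

```text
[[ 9.6000e-01 -2.6000e-01 -8.0000e-02  6.3714e+02]
 [-2.7000e-01 -9.2000e-01 -2.9000e-01 -1.2007e+02]
 [ 0.0000e+00  3.1000e-01 -9.5000e-01  3.8440e+02]
 [ 0.0000e+00  0.0000e+00  0.0000e+00  1.0000e+00]]
```

View pics/w1.png

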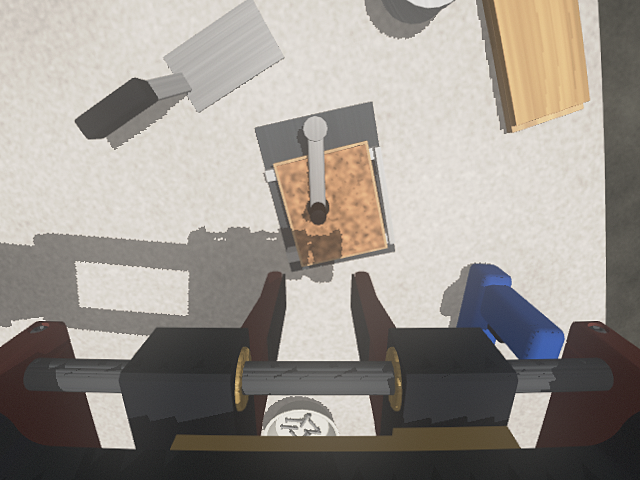

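The wrist view shows the trivet corners at about (274,165), (363,142), (388,247) and (303,268), the post at (315,129), the knob top at (319,213) and the blade at (164,60)–(199,112).

```bash
python3 - <<'E'
from h import *
import pickle
c=pickle.load(open('w1.pkl','rb'))
a=lambda v:round(float(np.degrees(np.arctan2(v[1],v[0]))),1)
f=lambda p,z:onz(c,p,z)[:,:2]
t=f([(274,165),(363,142),(388,247),(303,268)],35)
print('triv',t.mean(0).round(1),a(t[1]+t[2]-t[0]-t[3]),a(t[0]+t[1]-t[2]-t[3]))
print('post',f([(315,129)],46),'knob',f([(319,213)],81))
b=f([(164,60),(252,0),(284,57),(199,112)],2.5)
print('blade',b.mean(0).round(1),a(b[1]+b[2]-b[0]-b[3]),'handle ends',f([(146,80),(88,122)],63))
print('base far-left corners',f([(256,127),(372,102)],6))
E
```

```text
triv [ 629.6 -205. ] -1.1 89.3
post [[ 634.00771296 -121.57036643]] knob [[ 617.38220534 -195.08611865]]
blade [561.7 -27.5] 14.0 handle ends [[500.03625413 -39.06078033]
 [432.31621269 -56.66331479]]
base far-left corners [[ 572.50576503 -102.30749548]
 [ 699.6577882  -111.40646143]]
```

>>> apply_moves(targets=[{"slide": [0.001,0.008,-0.11],"twist": 0,"claw": 0.4},{"slide": [0,0,-0.11],"twist": 0,"claw": 0.4},{"slide": [0,0,-0.11],"twist": 0,"claw": 0.4},{"slide": [0,0,0],"twist": 0,"claw": 0.4}])

```text
time: 2.78
position: [608.5, -189.7, 53.6]
eef_rot: [0.795, 0.606, -0.003, -0.005]
force: [0.3, -0.4, 0.6]
finger_gap: 35.2
gripper_force: 0.0
```

>>> apply_moves(targets=[{"slide": [-0.0185,0.0064,0],"twist": -0.0389,"claw": 0.4},{"slide": [-0.0176,0.0086,0],"twist": -0.0389,"claw": 0.4},{"slide": [-0.0164,0.0106,0],"twist": -0.0389,"claw": 0.4},{"slide": [-0.015,0.0126,0],"twist": -0.0389,"claw": 0.4},{"slide": [-0.0133,0.0143,0],"twist": -0.0389,"claw": 0.4},{"slide": [-0.0115,0.0158,0],"twist": -0.0389,"claw": 0.4},{"slide": [-0.0095,0.0171,0],"twist": -0.0389,"claw": 0.4},{"slide": [-0.0073,0.0181,0],"twist": -0.0389,"claw": 0.4},{"slide": [-0.0051,0.0189,0],"twist": -0.0389,"claw": 0.4},{"slide": [-0.0027,0.0194,0],"twist": -0.0389,"claw": 0.4},{"slide": [-0.0003,0.0195,0],"twist": -0.0389,"claw": 0.4},{"slide": [0.002,0.0194,0],"twist": -0.0389,"claw": 0.4},{"slide": [0.0044,0.019,0],"twist": -0.0389,"claw": 0.4},{"slide": [0,0,0],"twist": 0,"claw": 0.4},{"slide": [0,0,0],"twist": 0,"claw": 0.4}])

```text
time: 4.65
position: [558.3, -93.0, 59.1]
eef_rot: [0.99, -0.142, 0.001, 0.0]
force: [0.3, 0.3, -0.4]
finger_gap: 35.2
gripper_force: 0.0
```

>>> apply_moves(targets=[{"slide": [0,0,0.1],"twist": 0,"claw": 0.4},{"slide": [0,0,0.11],"twist": 0,"claw": 0.5},{"slide": [-0.05,0.022,0.11],"twist": 0.04,"claw": 0.6},{"slide": [-0.05,0.022,0],"twist": 0.04,"claw": 0.6},{"slide": [-0.05,0.022,0],"twist": 0.04,"claw": 0.6},{"slide": [-0.041,0.021,0],"twist": 0.047,"claw": 0.6},{"slide": [0,0,0],"twist": 0,"claw": 0.6}])

```text
time: 5.52
position: [460.7, -49.1, 218.0]
eef_rot: [0.993, 0.119, -0.0, -0.0]
force: [0.5, 0.1, 0.2]
finger_gap: 52.8
gripper_force: 0.0
```

```bash
python3 - <<'E'
from h import *
import pickle
s=monitor.read_state();print(s['position'],s['eef_rot'])
c=wcap('w2.png');pickle.dump(c,open('w2.pkl','wb'))
E
```

```text
[460.67128513 -49.08156361 218.0158975 ] [ 9.92949828e-01  1.18535015e-01 -2.39703422e-04 -1.76231105e-04]
```

View pics/w2.png

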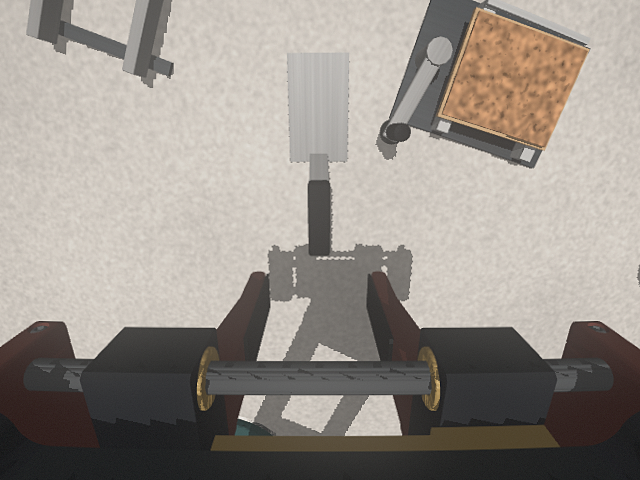

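The lever is open: post (440,50), knob (398,131), off the trivet. The blade is at (288,53)–(348,161) and the handle at (308,181)–(330,255), lined up with the gripper.

```bash
python3 - <<'E'
from h import *
import pickle
c=pickle.load(open('w2.pkl','rb'))
a=lambda v:round(float(np.degrees(np.arctan2(v[1],v[0]))),1)
f=lambda p,z:onz(c,p,z)[:,:2]
h=f([(308,181),(331,181),(330,255),(309,255)],63);print('handle',h.mean(0).round(1),a(h[0]+h[1]-h[2]-h[3]))
b=f([(288,53),(348,53),(348,161),(290,161)],2.5);print('blade',b.mean(0).round(1),a(b[0]+b[1]-b[2]-b[3]),a(b.mean(0)-h.mean(0)))
k=f([(398,131)],81);p=f([(440,50)],46);print('lever',a((k-p)[0]),k,p)
t=f([(484,10),(588,46),(543,149),(440,117)],35);print('triv',t.mean(0).round(1),a(t[0]+t[1]-t[2]-t[3]))
r=f([(444,127),(528,154)],26);print('rail ends',r.round(1).tolist(),a((r[0]-r[1])))
E
```

```text
handle [458.8 -52.3] 13.7
blade [561.1 -26.5] 14.2 14.1
lever 163.1 [[556.43084013 -98.19754145]] [[ 635.22461351 -122.08737623]]
triv [ 629.6 -205.1] -3.3
rail ends [[574.0, -155.3], [570.3, -251.6]] 87.8
```

>>> apply_moves(targets=[{"slide": [0.006,-0.0032,-0.1],"twist": 0,"claw": 0.6},{"slide": [0,0,-0.1],"twist": 0,"claw": 0.6},{"slide": [0,0,-0.1],"twist": 0,"claw": 0.6},{"slide": [0,0,-0.072],"twist": 0,"claw": 0.6},{"slide": [0,0,0],"twist": 0,"claw": 0.6},{"slide": [0,0,0],"twist": 0,"claw": 0.6}])

```text
time: 6.32
position: [466.7, -51.7, 32.4]
eef_rot: [0.993, 0.118, 0.001, 0.0]
force: [0.5, 1.3, 0.6]
finger_gap: 52.9
gripper_force: 0.0
```

>>> apply_moves(targets=[{"slide": [0,0,0],"twist": 0,"claw": 0.4},{"slide": [0,0,0],"twist": 0,"claw": 0},{"slide": [0,0,0],"twist": 0,"claw": 0},{"slide": [0,0,0],"twist": 0,"claw": 0},{"slide": [0,0,0],"twist": 0,"claw": 0},{"slide": [0,0,0],"twist": 0,"claw": 0}])

```text
time: 7.08
position: [465.3, -51.1, 32.1]
eef_rot: [0.993, 0.118, 0.0, -0.0]
force: [-2.0, 0.9, 6.2]
finger_gap: 22.0
gripper_force: 29.8
```

>>> apply_moves(targets=[{"slide": [0,0,0.014],"twist": 0,"claw": 0},{"slide": [0,0,0.014],"twist": 0,"claw": 0},{"slide": [-0.037,-0.071,0],"twist": -0.0232,"claw": 0},{"slide": [-0.037,-0.071,0],"twist": -0.0232,"claw": 0},{"slide": [-0.037,-0.071,0],"twist": -0.0232,"claw": 0},{"slide": [-0.037,-0.071,0],"twist": -0.0232,"claw": 0},{"slide": [0,0,0],"twist": 0,"claw": 0},{"slide": [0,0,0],"twist": 0,"claw": 0}])

```text
time: 8.07
position: [391.2, -192.9, 45.8]
eef_rot: [1.0, -0.027, 0.0, -0.0]
force: [-1.0, 0.4, -1.2]
finger_gap: 21.7
gripper_force: 30.0
```

```bash
python3 - <<'E'
from h import *
import pickle
s=monitor.read_state();print(s['position'],s['eef_rot'])
c=wcap('w3.png');pickle.dump(c,open('w3.pkl','wb'))
E
```

```text
[ 391.17454361 -192.87756453   45.78639464] [ 9.99628991e-01 -2.72368416e-02  5.46457134e-06 -1.86920865e-04]
```

View pics/w3.png

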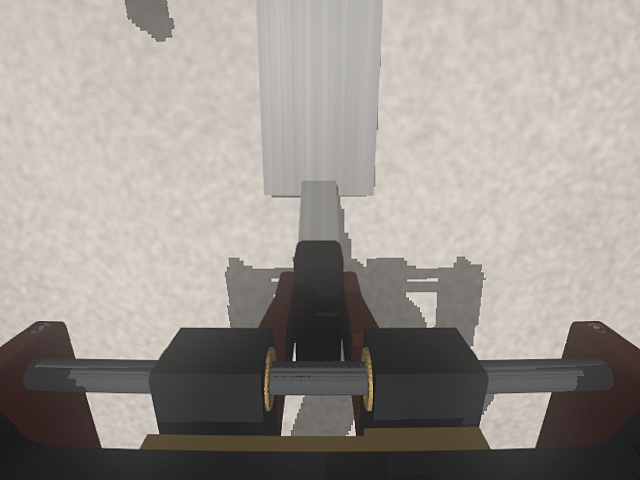

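The blade's rear corners are at about (264,194) and (373,194), with its side edges leaving the picture at (257,0) and (382,0). Checking for sag against the predicted pixels and the scene view.

```bash
python3 - <<'E'
from h import *
import pickle
c=pickle.load(open('w3.pkl','rb'));T=np.linalg.inv(c['world_from_camera'])
s=monitor.read_state();tcp=np.array(s['position'])
def proj(c,P):
    q=(np.c_[P,np.ones(len(P))]@np.linalg.inv(np.array(c['world_from_camera'])).T)[:,:3];m=q[:,:2]/q[:,2:]
    m=m*(1+c['k1']*(m**2).sum(1,keepdims=True));K=c['K'];return m*[K[0][0],K[1][1]]+[K[0][2],K[1][2]]
for pitch in(-3,0,3,6):   # + = tip down about grip
  R=Ro.from_euler('zy',[-2.8,pitch],degrees=True).as_matrix()
  X=np.array([(-55,32,2.5),(-55,-32,2.5),(40,32,2.5),(40,-32,2.5),(20,32,2.5),(20,-32,2.5),(-70,0,63)])-[-99,0,32]
  print(pitch,proj(c,tcp+X@R.T).round(0).tolist())
sc=cap('scene');im=sc['image']
for pitch in(0,3,6):
  R=Ro.from_euler('zy',[-2.8,pitch],degrees=True).as_matrix()
  X=np.array([(55,32,1),(55,-32,1),(-55,32,1),(-55,-32,1)])-[-99,0,32]
  print('scene',pitch,proj(sc,tcp+X@R.T).round(1).tolist())
cv2.imwrite('pics/s3.png',cv2.cvtColor(cv2.resize(im[170:260,210:330],None,fx=6,fy=6,interpolation=cv2.INTER_CUBIC),cv2.COLOR_RGB2BGR))
E
```

```text
-3 [[260.0, 198.0], [370.0, 198.0], [248.0, 9.0], [379.0, 9.0], [250.0, 55.0], [377.0, 54.0], [314.0, 269.0]]
0 [[261.0, 200.0], [370.0, 200.0], [251.0, 17.0], [377.0, 16.0], [253.0, 60.0], [375.0, 59.0], [314.0, 264.0]]
3 [[262.0, 202.0], [369.0, 201.0], [254.0, 25.0], [374.0, 24.0], [256.0, 66.0], [373.0, 65.0], [314.0, 259.0]]
6 [[263.0, 204.0], [369.0, 203.0], [257.0, 33.0], [372.0, 32.0], [258.0, 71.0], [372.0, 71.0], [314.0, 254.0]]
scene 0 [[280.0, 220.5], [266.3, 211.8], [304.9, 204.6], [291.2, 196.5]]
scene 3 [[280.5, 222.2], [266.9, 213.4], [305.2, 204.9], [291.5, 196.8]]
scene 6 [[281.2, 223.8], [267.6, 215.0], [305.6, 205.2], [291.9, 197.0]]
```

View pics/s3.png

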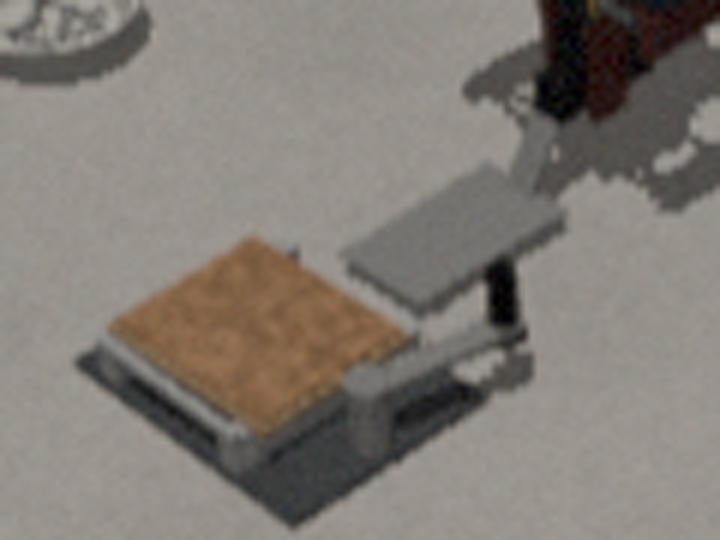

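The enlarged scene view shows the blade level with about 1–2° of sag (front corners (420,310) and (345,255)), clear of the knob (505,325) and lined up with the tunnel. Raising 3 mm and inserting.

>>> apply_moves(targets=[{"slide": [0,0,0.006],"twist": 0,"claw": 0},{"slide": [0.032,-0.0017,0],"twist": 0,"claw": 0},{"slide": [0.032,-0.0017,0],"twist": 0,"claw": 0},{"slide": [0.032,-0.0017,0],"twist": 0,"claw": 0},{"slide": [0.032,-0.0017,0],"twist": 0,"claw": 0},{"slide": [0,0,0],"twist": 0,"claw": 0}])

```text
time: 8.93
position: [457.1, -197.0, 48.6]
eef_rot: [1.0, -0.027, 0.001, 0.0]
force: [-0.7, 0.7, -1.1]
finger_gap: 21.7
gripper_force: 30.0
```

>>> apply_moves(targets=[{"slide": [0.032,-0.0017,0],"twist": 0,"claw": 0},{"slide": [0.032,-0.0017,0],"twist": 0,"claw": 0},{"slide": [0.032,-0.0017,0],"twist": 0,"claw": 0},{"slide": [0.034,-0.0017,0],"twist": 0,"claw": 0},{"slide": [0,0,0],"twist": 0,"claw": 0},{"slide": [0,0,0],"twist": 0,"claw": 0}])

```text
time: 9.68
position: [519.6, -199.6, 48.4]
eef_rot: [1.0, -0.027, -0.001, -0.0]
force: [-0.5, 0.3, -2.0]
finger_gap: 21.9
gripper_force: 30.0
```

```bash
python3 - <<'E'
from h import *
c=wcap('w4.png')
E
```

```text
(no output)
```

View pics/w4.png

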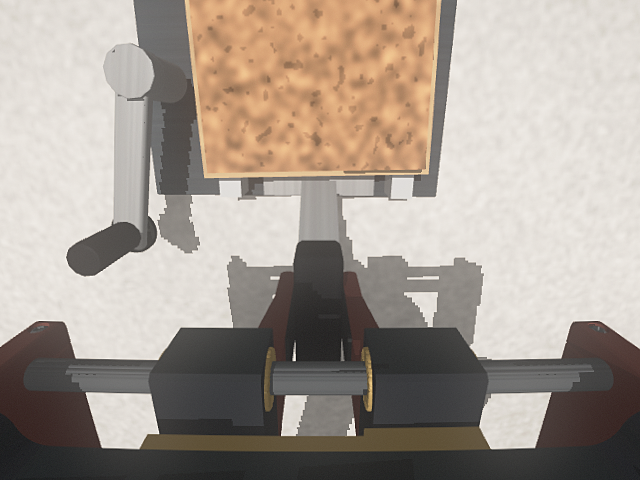

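The wrist view shows the blade centred between the rails, with gaps at columns 252–264 and 373–388. The trivet's near edge (row 178) lies over the blade and the neck is clear of it. Lifting slowly.

>>> apply_moves(targets=[{"slide": [0,0,0.008],"twist": 0,"claw": 0},{"slide": [0,0,0.004],"twist": 0,"claw": 0},{"slide": [0,0,0.004],"twist": 0,"claw": 0},{"slide": [0,0,0.004],"twist": 0,"claw": 0},{"slide": [0,0,0.006],"twist": 0,"claw": 0},{"slide": [0,0,0.01],"twist": 0,"claw": 0},{"slide": [0,0,0.016],"twist": 0,"claw": 0},{"slide": [0,0,0.016],"twist": 0,"claw": 0},{"slide": [0,0,0.016],"twist": 0,"claw": 0},{"slide": [0,0,0.016],"twist": 0,"claw": 0},{"slide": [0,0,0],"twist": 0,"claw": 0},{"slide": [0,0,0],"twist": 0,"claw": 0},{"slide": [0,0,0],"twist": 0,"claw": 0}])

```text
time: 11.35
position: [519.9, -199.8, 98.3]
eef_rot: [1.0, -0.027, -0.0, -0.0]
force: [-0.1, 0.1, -2.3]
finger_gap: 21.7
gripper_force: 30.0
```

```bash
python3 - <<'E'
from h import *
import pickle
s=monitor.read_state();print(s['position'],s['eef_rot'],s['ft_torque'])
c=wcap('w5.png');sc=cap('scene')
pickle.dump((c,sc),open('w5.pkl','wb'))
a=c['image'];b=cv2.resize(sc['image'][170:260,210:330],(640,480),interpolation=cv2.INTER_CUBIC)
cv2.imwrite('pics/v5.png',cv2.cvtColor(np.vstack([cv2.resize(a,(400,300)),cv2.resize(b,(400,300))]),cv2.COLOR_RGB2BGR))
E
```

```text
[ 519.87678234 -199.77305826   98.25322504] [ 9.99631434e-01 -2.71446782e-02 -3.42177473e-04 -2.14968184e-04] [0.03796779 0.28122823 0.01238923]
```

View pics/v5.png

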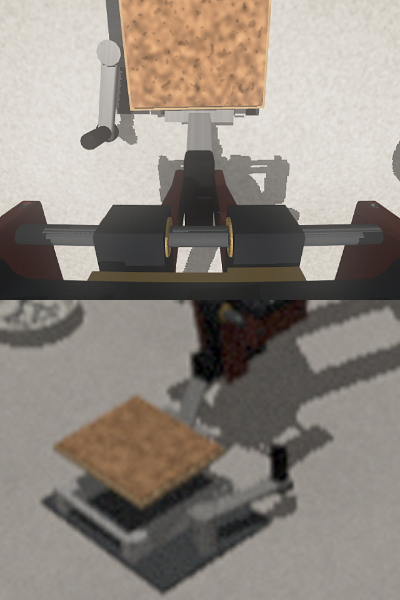

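The trivet is lifted level on the blade (top half: near edge at row 107; bottom half: trivet hanging clear above the jig), and the lever is still open. That was my tenth picture, so from here I measure numerically only.

```bash
cat >> h.py <<'E'
def trivet(c,z,box=None):
    hsv=cv2.cvtColor(c['image'],cv2.COLOR_RGB2HSV).astype(int);H,S,V=hsv[...,0],hsv[...,1],hsv[...,2]
    M=((S>100)&(H<20)&(V>55)).astype(np.uint8)
    if box: B=np.zeros_like(M);x0,y0,x1,y1=box;B[y0:y1,x0:x1]=1;M*=B
    n,l,st,ce=cv2.connectedComponentsWithStats(M);k=1+st[1:,4].argmax()
    P=onz(c,np.argwhere(l==k)[:,::-1],z)[:,:2].astype(np.float32);r=cv2.minAreaRect(P)
    return np.round(r[0],1),np.round(r[1],1),round(r[2],1),P.mean(0).round(1),st[k]
E
python3 - <<'E'
from h import *
import pickle
D=pickle.load(open('d0.pkl','rb'))
a=lambda v:round(float(np.degrees(np.arctan2(v[1],v[0]))),1)
q=np.array([(493,436),(618,349),(597,520),(722,424)],float)
r=onz(D['scene'],[210,180]+(q+.5)/4-.5,32)[:,:2]
print('rack scene',r.round(1).tolist(),r.mean(0).round(1),a(r[0]+r[2]-r[1]-r[3]),a(r[2]+r[3]-r[0]-r[1]))
top=cap('top');_,sc=pickle.load(open('w5.pkl','rb'))
for z in(70,75,80): print(z,trivet(top,z,(340,150,450,280)),trivet(sc,z,(200,170,320,260))[:4])
print('start',trivet(D['top'],35,(340,150,450,280))[:4],trivet(D['scene'],35,(200,170,320,260))[:4])
E
```

```text
rack scene [[672.4, 151.4], [554.3, 165.1], [684.9, 247.5], [565.8, 260.0]] [619.3 206. ] -6.3 82.8
70 (array([ 629.2, -204.3]), array([120.2, 100.1]), 88.0, array([ 633.4, -196.9], dtype=float32), array([ 373,  200,   53,   44, 1863], dtype=int32)) (array([ 627.9, -203.2]), array([121.7, 102.2]), 88.1, array([ 626.1, -204.6], dtype=float32))
75 (array([ 628.4, -203.3]), array([119.6,  99.6]), 88.0, array([ 632.6, -196. ], dtype=float32), array([ 373,  200,   53,   44, 1863], dtype=int32)) (array([ 631.8, -198.3]), array([121.1, 101.6]), 88.1, array([ 630. , -199.7], dtype=float32))
80 (array([ 627.6, -202.3]), array([119. ,  99.2]), 88.0, array([ 631.8, -195. ], dtype=float32), array([ 373,  200,   53,   44, 1863], dtype=int32)) (array([ 635.7, -193.4]), array([120.4, 101.1]), 88.1, array([ 633.9, -194.8], dtype=float32))
start (array([ 629. , -204.2]), array([120.8, 100.9]), 88.1, array([ 630.3, -207.3], dtype=float32)) (array([ 634.3, -200.1]), array([119.7,  92.8]), 84.9, array([ 644.9, -206.1], dtype=float32))
```

>>> apply_moves(targets=[{"slide": [0,0.01,0],"twist": 0,"claw": 0},{"slide": [0,0.02,0],"twist": 0,"claw": 0},{"slide": [0,0.03,0],"twist": 0,"claw": 0},{"slide": [-0.0015,0.0413,0],"twist": -0.0013,"claw": 0},{"slide": [-0.0015,0.0413,0],"twist": -0.0013,"claw": 0},{"slide": [-0.0015,0.0413,0],"twist": -0.0013,"claw": 0},{"slide": [-0.0015,0.0413,0],"twist": -0.0013,"claw": 0},{"slide": [-0.0015,0.0413,0],"twist": -0.0013,"claw": 0},{"slide": [-0.0015,0.0413,0],"twist": -0.0013,"claw": 0},{"slide": [-0.0015,0.0413,0],"twist": -0.0013,"claw": 0},{"slide": [-0.0015,0.0413,0],"twist": -0.0013,"claw": 0},{"slide": [-0.0015,0.0413,0],"twist": -0.0013,"claw": 0},{"slide": [-0.0015,0.0413,0],"twist": -0.0013,"claw": 0},{"slide": [-0.0015,0.0413,0],"twist": -0.0013,"claw": 0},{"slide": [-0.0015,0.0413,0],"twist": -0.0013,"claw": 0},{"slide": [-0.0015,0.0413,0],"twist": -0.0013,"claw": 0},{"slide": [-0.0015,0.0413,0],"twist": -0.0013,"claw": 0},{"slide": [-0.0015,0.0413,0],"twist": -0.0013,"claw": 0},{"slide": [-0.0015,0.0413,0],"twist": -0.0013,"claw": 0},{"slide": [-0.0015,0.0413,0],"twist": -0.0013,"claw": 0}])

```text
time: 14.0
position: [506.6, 182.7, 98.7]
eef_rot: [0.998, -0.062, -0.0, -0.0]
force: [-0.1, 1.3, -0.8]
finger_gap: 21.5
gripper_force: 30.0
```

>>> apply_moves(targets=[{"slide": [0,0.03,0],"twist": 0,"claw": 0},{"slide": [0,0.02,0],"twist": 0,"claw": 0},{"slide": [0,0.01,0],"twist": 0,"claw": 0},{"slide": [0,0,0],"twist": 0,"claw": 0},{"slide": [0,0,0],"twist": 0,"claw": 0}])

```text
time: 14.62
position: [507.4, 210.7, 98.6]
eef_rot: [0.998, -0.062, -0.0, 0.0]
force: [0.1, -0.1, -2.6]
finger_gap: 21.9
gripper_force: 30.0
```

```bash
python3 - <<'E'
from h import *
s=monitor.read_state();print(s['position'],s['eef_rot'])
top=cap('top');sc=cap('scene')
for z in(70,75): print(z,trivet(top,z,(170,180,290,290)),trivet(sc,z,(310,210,420,330)))
E
```

```text
[507.40517855 210.66617054  98.58665887] [ 9.98074399e-01 -6.20280895e-02 -7.36199910e-05  6.70871161e-05]
70 (array([616. , 196.4]), array([120.9, 100.5]), 83.2, array([616.9, 194.8], dtype=float32), array([ 201,  201,   55,   49, 2142], dtype=int32)) (array([613.7, 197. ]), array([118.7,  99.5]), 83.1, array([613.1, 197. ], dtype=float32), array([ 333,  255,   57,   41, 1170], dtype=int32))
75 (array([615.3, 195.5]), array([120.3, 100. ]), 83.2, array([616.2, 193.9], dtype=float32), array([ 201,  201,   55,   49, 2142], dtype=int32)) (array([617.7, 199.8]), array([118.1,  99. ]), 83.1, array([617.1, 199.8], dtype=float32), array([ 333,  255,   57,   41, 1170], dtype=int32))
```

>>> apply_moves(targets=[{"slide": [0.001,0.0035,0],"twist": 0.002,"claw": 0},{"slide": [0.001,0.0035,-0.01],"twist": 0.002,"claw": 0},{"slide": [0,0,-0.016],"twist": 0,"claw": 0},{"slide": [0,0,-0.014],"twist": 0,"claw": 0},{"slide": [0,0,-0.012],"twist": 0,"claw": 0},{"slide": [0,0,-0.005],"twist": 0,"claw": 0},{"slide": [0,0,-0.005],"twist": 0,"claw": 0},{"slide": [0,0,-0.005],"twist": 0,"claw": 0},{"slide": [0,0,-0.005],"twist": 0,"claw": 0},{"slide": [0,0,-0.005],"twist": 0,"claw": 0},{"slide": [0,0,-0.005],"twist": 0,"claw": 0},{"slide": [0,0,-0.004],"twist": 0,"claw": 0},{"slide": [0,0,-0.004],"twist": 0,"claw": 0},{"slide": [0,0,0],"twist": 0,"claw": 0},{"slide": [0,0,0],"twist": 0,"claw": 0}])

```text
time: 16.6
position: [508.5, 214.6, 53.7]
eef_rot: [0.998, -0.056, 0.0, -0.0]
force: [0.4, -0.2, -1.4]
finger_gap: 22.2
gripper_force: 30.0
```

```bash
python3 - <<'E'
from h import *
s=monitor.read_state();print(s['position'],s['force'],s['ft_torque'])
top=cap('top');sc=cap('scene')
for z in(41,): print(z,trivet(top,z,(170,180,290,290)),trivet(sc,z,(310,210,420,330)))
# rail ends: columns of gray profile around trivet in the wrist view
c=wcap('w6.png')
E
```

```text
[508.48008863 214.64553412  53.67363569] [ 0.43052196 -0.22329799 -1.43535879] [ 0.06171206  0.30428237 -0.0125216 ]
41 (array([616.6, 200.7]), array([120.7, 100.1]), 83.3, array([617.8, 197.7], dtype=float32), array([ 203,  204,   53,   47, 1964], dtype=int32)) (array([619. , 206.5]), array([118.,  97.]), 84.0, array([620. , 206.6], dtype=float32), array([ 334,  266,   56,   40, 1165], dtype=int32))
```

The trivet rests on the rack: both cameras' trivet centres are within about 3 mm of their own rack measurements, and the load is off the blade. Withdrawing.

>>> apply_moves(targets=[{"slide": [-0.01,0.0011,0],"twist": 0,"claw": 0},{"slide": [-0.02,0.0023,0],"twist": 0,"claw": 0},{"slide": [-0.03,0.0034,0],"twist": 0,"claw": 0},{"slide": [-0.03,0.0034,0],"twist": 0,"claw": 0},{"slide": [-0.03,0.0034,0],"twist": 0,"claw": 0},{"slide": [-0.03,0.0034,0],"twist": 0,"claw": 0},{"slide": [-0.03,0.0034,0],"twist": 0,"claw": 0},{"slide": [-0.03,0.0034,0],"twist": 0,"claw": 0},{"slide": [-0.03,0.0034,0],"twist": 0,"claw": 0},{"slide": [-0.03,0.0034,0],"twist": 0,"claw": 0},{"slide": [-0.02,0.0023,0],"twist": 0,"claw": 0},{"slide": [-0.01,0.0011,0],"twist": 0,"claw": 0},{"slide": [0,0,0],"twist": 0,"claw": 0}])

```text
time: 18.38
position: [358.3, 231.7, 53.7]
eef_rot: [0.998, -0.055, 0.0, -0.0]
force: [-0.7, -0.0, -1.9]
finger_gap: 22.0
gripper_force: 30.0
```

>>> apply_moves(targets=[{"slide": [0,0,-0.014],"twist": 0,"claw": 0},{"slide": [0,0,-0.014],"twist": 0,"claw": 0},{"slide": [0,0,-0.005],"twist": 0,"claw": 0},{"slide": [0,0,-0.004],"twist": 0,"claw": 0},{"slide": [0,0,-0.004],"twist": 0,"claw": 0},{"slide": [0,0,-0.002],"twist": 0,"claw": 0},{"slide": [0,0,0],"twist": 0,"claw": 0}])

```text
time: 19.25
position: [358.3, 231.6, 32.5]
eef_rot: [0.998, -0.056, 0.0, -0.0]
force: [-2.1, -0.6, 4.8]
finger_gap: 21.9
gripper_force: 30.0
```

>>> apply_moves(targets=[{"slide": [0,0,0],"twist": 0,"claw": 0.3},{"slide": [0,0,0],"twist": 0,"claw": 0.45},{"slide": [0,0,0],"twist": 0,"claw": 0.6},{"slide": [0,0,0],"twist": 0,"claw": 0.6},{"slide": [0,0,0.04],"twist": 0,"claw": 0.6},{"slide": [0,0,0.1],"twist": 0,"claw": 0.6},{"slide": [0,0,0.1],"twist": 0,"claw": 0.6},{"slide": [0,0,0.1],"twist": 0,"claw": 0.6},{"slide": [0,0,0],"twist": 0,"claw": 0.6},{"slide": [0,0,0],"twist": 0,"claw": 0.6}])

```text
time: 20.5
position: [357.9, 231.4, 201.6]
eef_rot: [0.998, -0.056, -0.0, 0.0]
force: [-0.7, 0.8, -0.8]
finger_gap: 52.8
gripper_force: 0.0
```

```bash
python3 - <<'E'
from h import *
import pickle
s=monitor.read_state();print(s['position'],s['force'],s['finger_gap'])
D=pickle.load(open('d0.pkl','rb'))
top=cap('top');sc=cap('scene')
print(trivet(top,41,(170,180,290,290)),trivet(sc,41,(310,210,420,330))[:3])
# what changed vs start near the bystanders / jig lever knob
d=np.abs(top['image'].astype(int)-D['top']['image']).max(2)
for n,b in dict(tin=(298,148,342,190),pliers=(85,195,130,282),ash=(498,252,555,310)).items():
    print(n,(d[b[1]:b[3],b[0]:b[2]]>25).sum())
c=top;V=c['image'].max(2)
M=np.zeros(V.shape,np.uint8);M[195:270,345:400]=(V<35)[195:270,345:400]
n,l,st,ce=cv2.connectedComponentsWithStats(M);
for k in range(1,n):
    if st[k,4]>8: print('dark',st[k],onz(c,ce[k],75).round(1))
# spatula handle in wrist view
w=wcap('w7.png');g=w['image'].max(2);M=np.zeros(g.shape,np.uint8);M[150:270,270:370]=(g[150:270,270:370]<110)
n,l,st,ce=cv2.connectedComponentsWithStats(M);k=1+st[1:,4].argmax();print('handle',st[k])
m=np.argwhere(l==k)[:,::-1];print(cv2.minAreaRect(onz(w,m,63)[:,:2].astype(np.float32)))
E
```

```text
[357.90476164 231.38908935 201.5659532 ] [-0.74592669  0.82567869 -0.80835363] 52.83661170655888
(array([616.6, 200.7]), array([120.1, 100.7]), 83.8, array([616.2, 200.6], dtype=float32), array([ 200,  204,   56,   47, 2074], dtype=int32)) (array([620.4, 205.8]), array([117.7,  97.1]), 83.5)
tin 0
pliers 0
ash 0
dark [381 202  19   6  51] [[ 669.3 -182.2   75. ]]
dark [359 225   9  25  57] [[ 592.9 -120.1   75. ]]
dark [350 250   9   9  63] [[552.3 -99.8  75. ]]
handle [ 305  183   25   80 1894]
((354.8046569824219, 231.069091796875), (23.006595611572266, 77.11705780029297), 83.6224365234375)
```

```bash
python3 -c "
from rig import ticket
print(ticket.hand_in())"
```

```text
the job is handed in; nothing more can be done
None
```

The job is handed in at about 20 s on the robot clock, but the hand-in returned no verdict: the lever is open at its stop, the trivet sits within about 3 mm of the rack centre and square to within a degree, the spatula lies on the counter about 160 mm from it, and the tin, pliers and ashtray show no change in the top view.

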